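Grease the hammer's bearing block

TASK

Take the push-type grease gun out of its holder, set its coupler squarely over the tilted button-head grease nipple on the bearing block, and push the gun straight along the nipple until the nose snaps and goes fully home into the barrel. Finish while still holding it there: the gun stays in the gripper, pushed against its spring, and nothing is let go. Leave the other things on the bench where they are.

Things in the scene. Friction and masses are not known exactly. Their poses are not given: they have to be found in the camera images.
- gun_grip (a point): Where to grasp the grease gun: mid-length on the axis of its plain round barrel, 32 mm wide, 66 mm long. z is the gun's axis, away from the coupler (up in the holder); turn about z is free. Along the axis below this point: grip to 35 mm, 50 mm wide collar at 39-45 mm (it hangs by this), barrel to 60 mm, thin nose tube, coupler mouth at 105 mm with nose out. End cap 40 mm above. About 0.25-0.5 kg.
- socket_floor (a point): Centre of the floor of the coupler's socket, on the gun's sprung nose; 95 mm below the grip point along the gun's axis with the nose out; axes as the grip's. The coupler is a dark steel bell 31 mm wide at the mouth, 26 mm behind; socket 10 mm deep (mouth is 10 mm beyond this point), bore 20 mm flaring to 25 mm at the mouth.
- nose (a joint): Travel of nose and coupler into the barrel, m: 0 sprung out, 0.010 home at its rigid stop. The nose stays out until pushed with about 9 N, then gives way and snaps in: it resists with about 6 N half-way and 4 N at the stop, where a further push meets solid resistance (15 to 20 N is a sound final push). It springs back out if the push is taken away.
- nipple_tip (a point): Centre of the flat end face of the steel button-head nipple on the bearing block. z points out along the nipple, which leans 25 degrees from upright towards the block's -x side (roughly towards the robot). Head 16 mm wide, 6 mm thick; neck 10 mm wide with 11 mm clear; then a hexagon 18 mm wide. Seated, this point touches the coupler's socket floor.
- block: Grey cast bearing block fixed to the bench: base 90 mm (x) by 180 mm (y), round-topped housing 60 mm long in y, 97 mm high, steel shaft along y 55 mm up, 170 mm long. Origin under its centre. The nipple's end face is 29 mm to -x of centre, 117 mm up. A flat hexagon plug 24 mm wide leans to +x on the crown: not the nipple.
- nipple: The whole nipple, fixed to the block: same point and axes as nipple_tip.
- gun: The grease gun's barrel with all it carries; origin on the axis 105 mm below the grip point (at the mouth while the nose is out).
- holder_hole (a point): Centre of the 38 mm hole in which the gun hangs, at the top face of the holder's steel shelf (90 by 100 mm, 8 mm thick), 78 mm above the bench; the holder is fixed. The grip point is 45 mm above this. Lift the gun at least 70 mm straight up to clear the hole.
- blank: Bystander: flat dark steel knife blank, about 215 by 26 by 5 mm, lying on the bench.
- pliers: Bystander: pliers with blue handles, about 170 mm long, lying on the bench.
- tin: Bystander: steel tin, 60 mm wide, 70 mm high.
- wrench: Bystander: steel wrench lying on the bench.
- offcut: Bystander: dark steel offcut 60 by 45 by 30 mm.
Mind the look-alikes: they are no part of the job. Leave any yellow look-alike of the gun alone. Leave any pink look-alike of the block alone.

How it is judged:
On the way, in this order (a step that is already met when the one before it is completed fails the run):
1. the gun is held in the gripper, its coupler above and out of the holder, nose still out (contact force between gun and the fingers above 3 N and contact force between gun and holder below 0.1 N and height (world z) of socket_floor above 0.095 m and value of joint nose below 0.004 m), for 0.1 s.
2. the coupler sits squarely on the nipple and the nose has snapped home into the barrel (value of joint nose above 0.008 m and contact force between gun and nipple above 2 N and distance between socket_floor and nipple_tip below 0.005 m and angle between the z axis of gun_grip and the z axis of nipple_tip, either way round below 0.14 rad and contact force between gun and the fingers above 3 N), for 0.2 s.
At the end, for the whole second after the job is handed in: The gun is still gripped by the fingers (over 3 N) and at rest, clear of the holder; its coupler is on the nipple (socket floor within 5 mm of the nipple's end face, pressing on it with over 2 N), gun and nipple axes within 8 degrees, and the nose is pushed in past the snap (over 8 mm of its 10 mm) (all of step 2 and contact force between gun and holder below 0.1 N and linear speed of gun below 0.02 m/s); the arm keeps its last pose, push and grip.
It fails at once if another loose thing on the bench is pushed about (moved over 30 mm) (distance of any of blank, pliers, tin, wrench, offcut from where it was at the start of the episode above 0.03 m).
It also fails if it takes over 42 s, if anything falls off the work surface, if the arm or the gripper's body presses on something with over 40 N, if the wrist force passes 120 N, or if a joint passes its speed limit or range.

ROBOT

A 6-joint arm with a two-finger parallel gripper is mounted at the origin on the work surface. World frame = base frame: x ahead of the robot, y to its left, z up, the work surface at z = 0. Lengths are in m, angles in rad, forces in N, time in s.
With the tool pointing down it reaches from about 0.4 to 0.825 m from the base axis. Payload 7 kg.
Tool frame: the origin (TCP) lies on the centre line of the jaws, within the pads' length; the fingertips stand tip_reach ahead of it and the grasp point (between the pads) is the TCP (tip_reach is the distance from the TCP to the fingertips, in m); z points along the fingers, y is the line along which they close (so a half turn about z gives the same grasp; the last joint's range is limited). The gripper opens to 88 mm and grips with 3 to 60 N. Pads are 19 mm wide; open, the fingers measure 130 mm over their backs; the gripper's body (78 mm by 193 mm) begins 47 mm behind the grasp point.
Start: joints at [1.61, 0.359, 0.012, 0, -1.224, -0.288], TCP at [0.166, 0.654, 0.246] pointing down, gripper open.
Joint ranges: [-3.07, 3.07], [-1.43, 2.12], [-1.02, 1.25], [-3.03, 1.67], [-3.05, -0], [-3.03, 3.03]. Speed limits (rad/s): [2.39, 2.39, 3.01, 3.14, 3.14, 3.14].

INTERFACE

Orientations are given as [roll, pitch, yaw] about the fixed x, y, z axes, in that order (R = Rz(yaw) Ry(pitch) Rx(roll)).
In Python, from station import get_state, grab_frame, calibration, job_done, find_in, mark_of, tip_reach gives the robot as it stands.
- The arm moves only by the shell command python3 -m handwheel 'ROWS' [OPENING] [FORCE]. ROWS is JSON, a list of rows, each an object with "delta_pos": the shift along the world's x, y, z in units of 30 mm (1.0 is 30 mm), a list of three; "dr": the turn, a rotation vector about the world's x, y, z in degrees, a list of three. In form: [{"delta_pos": [tx, ty, tz], "dr": [rx, ry, rz]}, ...]. A call has 1 to 10 rows; each row shifts and turns the commanded pose from where the row before left it; what a row does not reach is not made up. A row lasts 1/10 s, in which the tool goes at most 50 mm and 8.59 degrees, less where a joint would pass 70% of its speed; a pose out of reach is approached as far as the arm can. A call is refused whole if a number of a shift passes 1 or a number of a turn 8.59, either way. A call with a gripper value outside its range is refused whole. OPENING is the closure, from -1 (fully open) to 1 (shut), set as the call begins (- or left out, the last holds). The fingers move at their own pace and stop on an object; FORCE is the grip in N (left out, the last holds). Time passes only in rows, so rows that do not move let the fingers close. It gives the time, the measured TCP pose, the force, the opening and the grip force at its end, in the units of the state.
- get_state(): the state, without advancing time (a new reading comes with each control period).
- grab_frame(name): name is "side" or "top"; returns the picture (480x640x3 uint8, red, green, blue); there is no depth.
- calibration(name): a dict with "fx", "fy", "cx", "cy" (pixels), "k1" (the pictures are not rectified: a ray, as slopes to the right and down, at radius r is drawn at 1 + k1 r^2 times it, then the intrinsics apply), "extrinsics" (4x4, takes a point from world to camera coordinates). Camera axes: x right, y down, z forward; pixel columns grow to the right and rows downward; lengths in m; the calibration is good to about 2 mm. A picture is of the moment at which its call begins. calibration takes no time and is no camera call.
- job_done(): hands the job in; it is judged then, once.
Trained networks look in the newest picture that a camera, given by its name, has taken for a name from the list of things; names that differ only in an ending like _2 or _b are one class to them, and where a whole thing is asked for, a point or a joint stands for the part that bears it (a point fixed in the world has none). Each returns a list of dicts, best first, with "conf" (0 to 1); they miss things now and then, are a little off and sometimes report something else, mostly with a low value. They report only what shows in the picture. A call takes as long as a camera call. They do not tell look-alikes from the thing itself.
- find_in(camera, query): "location" ([column, row] in pixels, amid what is visible of it).
- mark_of(camera, query): "location" ([column, row] in pixels: a listed point, or the origin of a listed thing).
The state is a dict: "t": time; "q": joint angles; "qd": joint speeds; "joint_efforts": joint torques, N m; "eef_pos": TCP position; "ee_rot": TCP orientation; "force": force on the tool from outside, world axes, zero at the start; "moment": the same for the moment, N m; "width": finger opening in m; "gripper_force": force on a finger pad.
Only numpy, scipy, OpenCV 4.12 (cv2) and the standard library are available. Lean on these libraries where they do the work, as an engineer would, in place of code of your own. Each camera call takes 0.05 s, during which the arm holds its last target. There are 200 camera calls.

## Working session

There is one attempt and no reset: what is moved stays moved. The work goes in short steps, Python scripts to look and compute and a shell command to move; the robot and the scene stay as the last step left them, time stands still between calls to the robot, and variables do not carry over. Pictures are saved under pics/ and viewed, at most 10 in all, crops included, and the job is handed in when it is done.

```bash
mkdir -p pics; ls
cat > h.py <<'E'
import numpy as np, cv2
from station import *
def ray(cam,px):
    c=calibration(cam);E=np.array(c["extrinsics"])
    d=np.array([(px[0]-c["cx"])/c["fx"],(px[1]-c["cy"])/c["fy"]]);u=d.copy()
    for _ in range(30): u=d/(1+c["k1"]*(u@u))
    R=E[:3,:3];o=-R.T@E[:3,3];v=R.T@np.r_[u,1];return o,v/np.linalg.norm(v)
def atz(cam,px,z):
    o,v=ray(cam,px);return o+v*(z-o[2])/v[2]
def proj(cam,P):
    c=calibration(cam);E=np.array(c["extrinsics"]);p=E[:3,:3]@np.array(P)+E[:3,3]
    u=p[:2]/p[2];u=u*(1+c["k1"]*(u@u));return np.array([c["fx"]*u[0]+c["cx"],c["fy"]*u[1]+c["cy"]])
def tri(pa,pb,ca="side",cb="top"):
    o1,v1=ray(ca,pa);o2,v2=ray(cb,pb)
    s=np.linalg.lstsq(np.c_[v1,-v2],o2-o1,rcond=None)[0]
    a=o1+v1*s[0];b=o2+v2*s[1];return (a+b)/2,np.linalg.norm(a-b)
E
python3 - <<'E'
from h import *
for c in("side","top"):
    im=grab_frame(c);cv2.imwrite(f"pics/{c}0.png",im[...,::-1])
    print(c,ray(c,(320,240)))
    for q in("gun_grip","socket_floor","nipple_tip","block","holder_hole","gun"):
        print(q,[(np.round(d["location"],1).tolist(),round(d["conf"],2)) for d in mark_of(c,q)])
print(tip_reach if not callable(tip_reach) else tip_reach(),get_state())
E
```

```text
pics
side (array([-0.29510694, -1.27240616,  1.01227671]), array([ 0.44976496,  0.70985367, -0.54205097]))
gun_grip [([286.4, 263.6], 0.7), ([303.3, 195.7], 0.68), ([326.2, 181.0], 0.61)]
socket_floor [([304.2, 221.0], 0.43)]
nipple_tip [([390.8, 249.8], 0.53), ([310.7, 325.4], 0.51), ([326.1, 205.4], 0.15)]
block [([398.1, 277.2], 0.89), ([315.2, 360.3], 0.56), ([395.7, 251.7], 0.24)]
holder_hole [([328.2, 189.8], 0.86)]
gun [([305.2, 223.1], 0.93), ([328.5, 206.1], 0.51), ([395.1, 278.4], 0.25)]
top (array([ 1.97027044e-01, -8.19248242e-04,  1.36629591e+00]), array([ 0.17835418,  0.01732114, -0.98381389]))
gun_grip [([249.7, 138.2], 0.6), ([256.2, 186.9], 0.56)]
socket_floor [([248.3, 146.4], 0.56), ([264.8, 196.0], 0.42)]
nipple_tip [([440.0, 170.2], 0.67), ([519.3, 328.0], 0.55)]
block [([492.8, 316.4], 0.85), ([420.6, 173.4], 0.83)]
holder_hole [([250.3, 147.1], 0.86)]
gun [([264.2, 198.0], 0.58)]
0.019 {'t': 0.7, 'q': array([ 1.61009879e+00,  3.58546112e-01,  1.19145240e-02, -1.93230327e-05,
       -1.22409010e+00, -2.88100892e-01]), 'qd': array([-0.00046624, -0.00010825,  0.00033913,  0.00133224, -0.00121919,
       -0.00071001]), 'joint_efforts': array([-1.76409509e-05, -5.82168067e+01,  2.93261003e+01,  7.00066254e+00,
        1.27732643e-02, -1.91149309e-05]), 'eef_pos': array([0.16621689, 0.65419734, 0.24559897]), 'ee_rot': array([-3.14152626e+00,  3.86317067e-05, -2.48804993e-01]), 'force': array([-0.63788176, -0.37347858, -0.97724742]), 'moment': array([ 0.0070596 ,  0.012318  , -0.02293406]), 'gripper_force': 0.0, 'width': 0.08770165244859954}
```

View pics/side0.png

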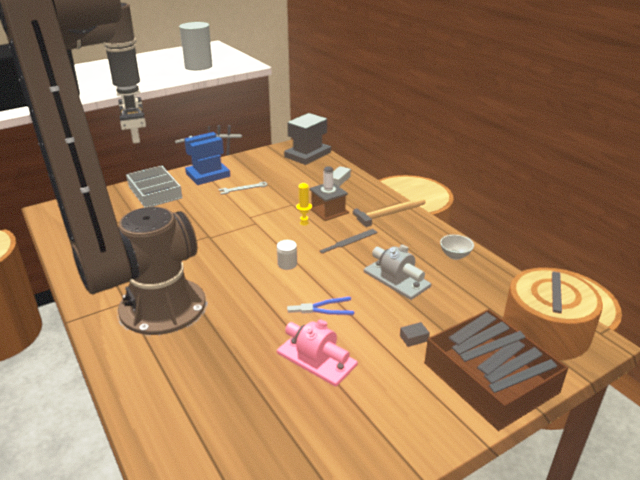

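View pics/top0.png

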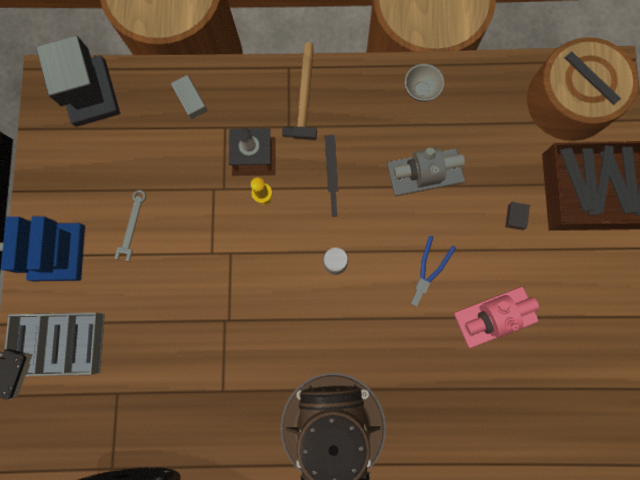

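Candidates, gun: steel gun in the dark holder (side 327,180 / top 249,142), yellow look-alike (side 304,200 / top 261,190), tin (side 287,254 / top 335,260). Block: grey (side 398,268 / top 427,170), pink look-alike (side 317,350 / top 497,317). I choose the steel gun and the grey block; close crop to check this and to tell the nipple from the plug.

Run:
```python
from h import *
s=cv2.imread("pics/side0.png");t=cv2.imread("pics/top0.png")
def c(i,x,y,w=50,h=37): return cv2.resize(i[y-h:y+h,x-w:x+w],(400,296),interpolation=cv2.INTER_CUBIC)
cv2.imwrite("pics/crop.png",np.vstack([np.hstack([c(s,327,190),c(t,250,150)]),np.hstack([c(s,398,268),c(t,427,170)])]))
g,e=tri((326.2,181),(249.7,138.2));print("grip",g,e)
print("hole",tri((328.2,189.8),(250.3,147.1)), atz("top",(250.3,147.1),.078),atz("side",(328.2,189.8),.078))
print("nip",tri((390.8,249.8),(440,170.2)))
print("block",tri((398.1,277.2),(420.6,173.4)),atz("top",(420.6,173.4),0),atz("side",(398.1,277.2),0))
```

```text
grip [0.66175352 0.18690962 0.1221978 ] 0.013399980067468458
hole (array([0.66081471, 0.18746589, 0.08640068]), np.float64(0.0032301934031781854)) [0.66228704 0.18931044 0.078     ] [0.67134359 0.20069549 0.078     ]
nip (array([ 0.5792104 , -0.25639499,  0.12646861]), np.float64(0.006846602049708476))
block (array([ 0.61906489, -0.23727262,  0.00291732]), np.float64(0.012484690605740551)) [ 0.6140727  -0.23475107  0.        ] [ 0.62886218 -0.2348387   0.        ]
```

View pics/crop.png

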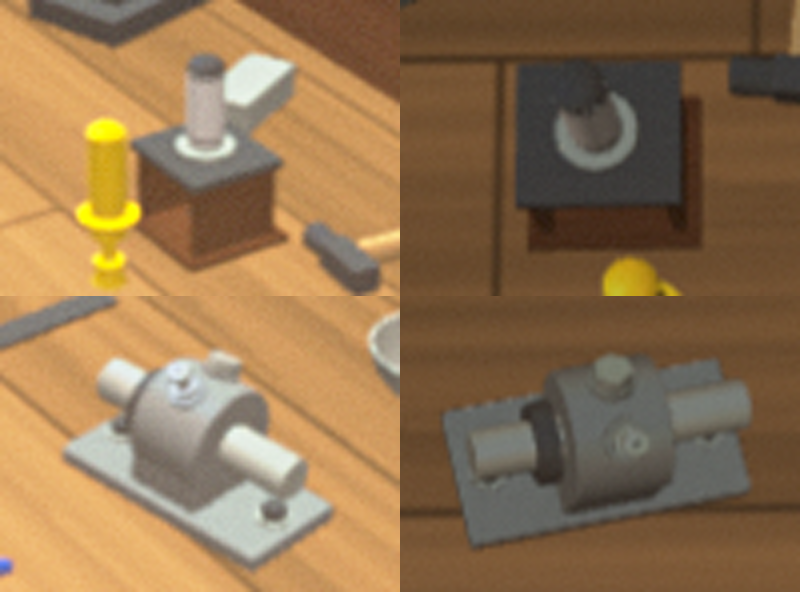

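The crop shows the steel gun hanging in the dark holder (collar at side (328.5,189), top (249,145.5)), with the yellow one beside it. On the grey block the small bright button with a dimple (side (393.7,251), top (435,169)) is the nipple on the robot side; the hexagon at top (430,152) is the plug.

Run:
```python
from h import *
print("collar",tri((328.5,189.3),(249.2,145.5)),atz("top",(249.2,145.5),.084),atz("side",(328.5,189.3),.084))
print("captop",atz("side",(328.5,171),.163),atz("top",(245,132),.163))
print("nip",tri((393.7,251),(435,169)),atz("top",(435,169),.117),atz("side",(393.7,251),.117))
C=np.array([(445,412),(715,360),(748,488),(475,547)])-[400,296]
P=np.array([atz("top",c/4+[377,133],.012) for c in C]);print(P,P.mean(0))
S=np.array([(65,452),(330,510),(253,567)])-[0,296]
Q=np.array([atz("side",c/4+[348,231],.012) for c in S]);print(Q)
for R in(P,):
  for a,b in((0,1),(3,2),(3,0),(2,1)):
    d=R[b]-R[a];print(np.linalg.norm(d),np.degrees(np.arctan2(d[1],d[0])))
d=Q[2]-Q[0];print(np.linalg.norm(d),np.degrees(np.arctan2(d[1],d[0])));d=Q[1]-Q[2];print(np.linalg.norm(d),np.degrees(np.arctan2(d[1],d[0])))
```

```text
collar (array([0.66452215, 0.19041368, 0.08608139]), np.float64(0.002212621871635549)) [0.66420959 0.19113815 0.084     ] [0.66794372 0.19369448 0.084     ]
captop [0.65563419 0.17572327 0.163     ] [0.66782348 0.1893062  0.163     ]
nip (array([ 0.59049777, -0.24976325,  0.11298844]), np.float64(0.0015775834648563544)) [ 0.58849423 -0.2485807   0.117     ] [ 0.58747327 -0.25434723  0.117     ]
[[ 0.64170769 -0.15210874  0.012     ]
 [ 0.67339828 -0.32421966  0.012     ]
 [ 0.58883753 -0.34040358  0.012     ]
 [ 0.55307762 -0.16815247  0.012     ]] [ 0.61425528 -0.24622112  0.012     ]
[[ 0.5571779  -0.16703715  0.012     ]
 [ 0.67282115 -0.32275007  0.012     ]
 [ 0.58617513 -0.34323267  0.012     ]]
0.17500417784546754 -79.56704962390457
0.17592389225229946 -78.27180074939739
0.0900704767779065 10.260517739846824
0.08609552577521745 10.83470736667546
0.178565671391383 -80.65436924602673
0.08903409476031621 13.30021750463539
```

```bash
python3 -m handwheel '[{"delta_pos":[0.9,-0.8,0.5],"dr":[0,0,1.4]},{"delta_pos":[0.9,-0.8,0.5],"dr":[0,0,1.4]},{"delta_pos":[0.9,-0.8,0],"dr":[0,0,1.4]},{"delta_pos":[0.9,-0.8,0],"dr":[0,0,1.4]},{"delta_pos":[0.9,-0.8,0],"dr":[0,0,1.4]},{"delta_pos":[0.9,-0.8,0],"dr":[0,0,1.4]},{"delta_pos":[0.9,-0.8,0],"dr":[0,0,1.4]},{"delta_pos":[0.9,-0.8,0],"dr":[0,0,1.4]},{"delta_pos":[0.9,-0.8,0],"dr":[0,0,1.4]},{"delta_pos":[0.9,-0.8,0],"dr":[0,0,1.4]}]' -1 60; python3 -m handwheel '[{"delta_pos":[0.9,-0.8,0],"dr":[0,0,0]},{"delta_pos":[0.9,-0.8,0],"dr":[0,0,0]},{"delta_pos":[0.9,-0.8,0],"dr":[0,0,0]},{"delta_pos":[0.9,-0.8,0],"dr":[0,0,0]},{"delta_pos":[0.9,-0.8,0],"dr":[0,0,0]},{"delta_pos":[0.9,-0.8,0],"dr":[0,0,0]},{"delta_pos":[0.9,-0.8,0],"dr":[0,0,0]},{"delta_pos":[0,0,0],"dr":[0,0,0]}]'
```

```text
t: 1.7
eef_pos: [0.4372, 0.4131, 0.2758]
ee_rot: [-3.141, -0.0, -0.003]
force: [0.6, -0.1, -0.3]
width: 0.0877
gripper_force: 0.0
t: 2.5
eef_pos: [0.6276, 0.2432, 0.2748]
ee_rot: [3.141, 0.0, -0.008]
force: [-0.3, -0.4, -0.6]
width: 0.0875
gripper_force: 0.0
```

```bash
python3 -m handwheel '[{"delta_pos":[0.6,-0.9,0],"dr":[0,0,0]},{"delta_pos":[0.65,-0.85,0],"dr":[0,0,0.4]},{"delta_pos":[0,0,-0.8],"dr":[0,0,0]},{"delta_pos":[0,0,-0.8],"dr":[0,0,0]},{"delta_pos":[0,0,0],"dr":[0,0,0]},{"delta_pos":[0,0,0],"dr":[0,0,0]}]'
python3 - <<'E'
from h import *
for c in("side","top"):cv2.imwrite(f"pics/{c}1.png",grab_frame(c)[...,::-1])
s=cv2.imread("pics/side1.png");t=cv2.imread("pics/top1.png")
def c(i,x,y,w=50,h=74): return cv2.resize(i[y-h:y+h,x-w:x+w],(400,592),interpolation=cv2.INTER_CUBIC)
cv2.imwrite("pics/crop1.png",np.hstack([c(s,327,160),c(t,250,140)]))
p=get_state()["eef_pos"];print(p,proj("side",p),proj("top",p), proj("side",[.665,.191,.123]),proj("side",[.665,.191,.163]))
E
```

```text
t: 3.1
eef_pos: [0.6627, 0.1939, 0.2279]
ee_rot: [3.141, 0.0, 0.003]
force: [1.0, 0.9, 0.6]
width: 0.0878
gripper_force: 0.0
[0.66331474 0.1943245  0.22933828] [327.47167287 149.81878017] [237.96168321 122.64801963] [328.27472304 179.461029  ] [328.34773644 168.59423578]
```

View pics/crop1.png

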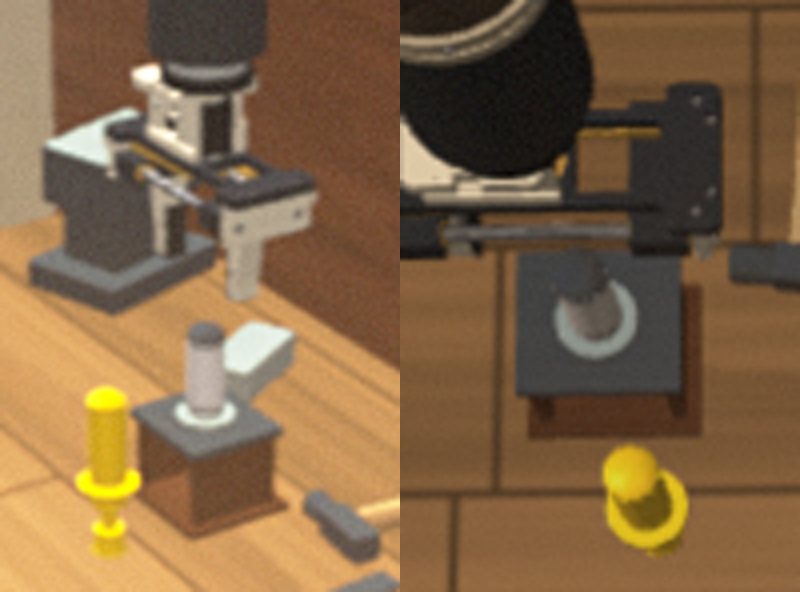

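The open fingers straddle the steel gun's column (fingertips at side crop (167,250) and (243,295), gun cap (206,335)); descending is clear.

```bash
python3 -m handwheel '[{"delta_pos":[0.06,-0.1,-0.5],"dr":[0,0,0]},{"delta_pos":[0,0,-0.6],"dr":[0,0,0]},{"delta_pos":[0,0,-0.6],"dr":[0,0,0]},{"delta_pos":[0,0,-0.6],"dr":[0,0,0]},{"delta_pos":[0,0,-0.6],"dr":[0,0,0]},{"delta_pos":[0,0,-0.6],"dr":[0,0,0]},{"delta_pos":[0,0,0],"dr":[0,0,0]},{"delta_pos":[0,0,0],"dr":[0,0,0]},{"delta_pos":[0,0,0],"dr":[0,0,0]}]' -1 60; python3 -m handwheel '[{"delta_pos":[0,0,0],"dr":[0,0,0]},{"delta_pos":[0,0,0],"dr":[0,0,0]},{"delta_pos":[0,0,0],"dr":[0,0,0]},{"delta_pos":[0,0,0],"dr":[0,0,0]},{"delta_pos":[0,0,0],"dr":[0,0,0]},{"delta_pos":[0,0,0],"dr":[0,0,0]},{"delta_pos":[0,0,0],"dr":[0,0,0]},{"delta_pos":[0,0,0],"dr":[0,0,0]}]' 1 60
```

```text
t: 4.1
eef_pos: [0.6653, 0.1911, 0.124]
ee_rot: [-3.141, -0.002, 0.003]
force: [0.2, -0.3, 0.1]
width: 0.0874
gripper_force: 0.0
t: 4.9
eef_pos: [0.6647, 0.1913, 0.1226]
ee_rot: [-3.141, -0.001, 0.003]
force: [0.7, 2.0, -0.0]
width: 0.0312
gripper_force: 60.0
```

```bash
python3 -m handwheel '[{"delta_pos":[0,0,0.3],"dr":[0,0,0]},{"delta_pos":[0,0,0.5],"dr":[0,0,0]},{"delta_pos":[0,0,0.5],"dr":[0,0,0]},{"delta_pos":[0,0,0.5],"dr":[0,0,0]},{"delta_pos":[0,0,0.6],"dr":[0,0,0]},{"delta_pos":[0,0,0.6],"dr":[0,0,0]},{"delta_pos":[0,0,0.6],"dr":[0,0,0]},{"delta_pos":[0,0,0.6],"dr":[0,0,0]},{"delta_pos":[0,0,0],"dr":[0,0,0]},{"delta_pos":[0,0,0],"dr":[0,0,0]}]'
python3 - <<'E'
from h import *
for c in("side","top"):cv2.imwrite(f"pics/{c}2.png",grab_frame(c)[...,::-1])
s=cv2.imread("pics/side2.png");
p=get_state()["eef_pos"];print(get_state()["force"],p,proj("side",p),proj("side",p-[0,0,.105]),proj("side",p-[0,0,.042]))
print(mark_of("side","socket_floor"),mark_of("side","gun"),mark_of("side","gun_grip"))
cv2.imwrite("pics/crop2.png",cv2.resize(s[100:220,260:400],(700,600),interpolation=cv2.INTER_CUBIC))
E
```

```text
t: 5.9
eef_pos: [0.6643, 0.1905, 0.2488]
ee_rot: [-3.141, -0.0, 0.002]
force: [-1.0, 0.2, -5.9]
width: 0.0314
gripper_force: 60.0
[ 0.07205717 -0.28389088 -5.34119659] [0.66374708 0.19033283 0.24734997] [328.29016035 145.0656939 ] [328.1026309  174.40026169] [328.21478988 156.99629429]
[{'location': [332.9, 171.6], 'conf': 0.58}, {'location': [304.9, 220.3], 'conf': 0.51}] [{'location': [328.1, 171.9], 'conf': 0.72}, {'location': [303.0, 222.9], 'conf': 0.6}, {'location': [329.3, 173.5], 'conf': 0.59}] [{'location': [327.8, 144.5], 'conf': 0.68}, {'location': [302.6, 198.1], 'conf': 0.64}]
```

View pics/crop2.png

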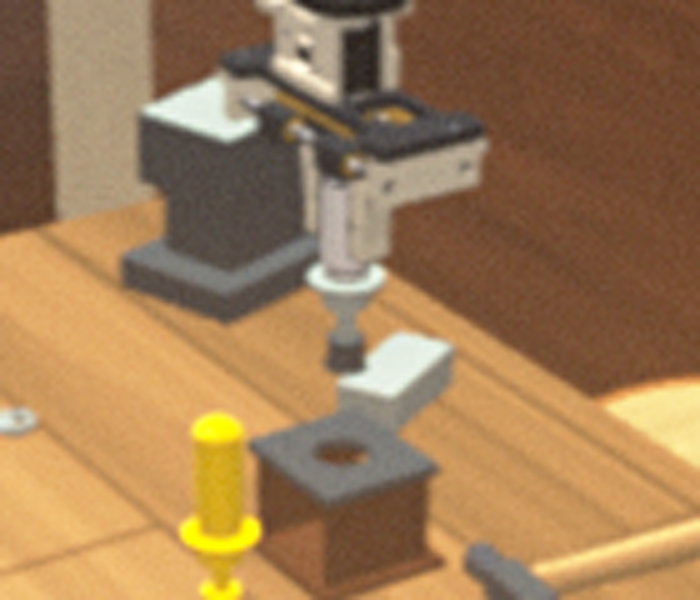

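Gun is out of the holder, hanging straight (collar at crop (346,282), coupler mouth (346,365)), coupler nose out. Carry it to a tilted hover over the nipple.

```bash
python3 -m handwheel '[{"delta_pos":[0,0,0.5],"dr":[0,0,0]},{"delta_pos":[0,-0.4,0.5],"dr":[0,0,0]},{"delta_pos":[-0.28,-0.84,0],"dr":[0,0,0]},{"delta_pos":[-0.28,-0.84,0],"dr":[0,0,0]},{"delta_pos":[-0.28,-0.84,0],"dr":[0,0,0]},{"delta_pos":[-0.28,-0.84,0],"dr":[0,0,0]},{"delta_pos":[-0.28,-0.84,0],"dr":[0,0,0]},{"delta_pos":[-0.28,-0.84,0],"dr":[0,0,0]},{"delta_pos":[-0.28,-0.84,0],"dr":[0,0,0]},{"delta_pos":[-0.28,-0.84,0],"dr":[0,0,0]}]'; python3 -m handwheel '[{"delta_pos":[-0.28,-0.84,0],"dr":[0.5,-2.5,0]},{"delta_pos":[-0.28,-0.84,0],"dr":[0.5,-2.5,0]},{"delta_pos":[-0.28,-0.84,0],"dr":[0.5,-2.5,0]},{"delta_pos":[-0.28,-0.84,0],"dr":[0.5,-2.5,0]},{"delta_pos":[-0.28,-0.84,0],"dr":[0.5,-2.5,0]},{"delta_pos":[-0.28,-0.84,0],"dr":[0.5,-2.5,0]},{"delta_pos":[-0.28,-0.84,0],"dr":[0.5,-2.5,0]},{"delta_pos":[-0.28,-0.84,0],"dr":[0.5,-2.5,0]},{"delta_pos":[-0.28,-0.84,0],"dr":[0.3,-2.3,0]},{"delta_pos":[-0.28,-0.5,0],"dr":[0.3,-2.3,0]}]';  python3 -m handwheel '[{"delta_pos":[0,0,0],"dr":[0,0,0]},{"delta_pos":[0,0,0],"dr":[0,0,0]},{"delta_pos":[0,0,0],"dr":[0,0,0]}]'
cat > m.py <<'E'
from h import *
from scipy.spatial.transform import Rotation as R
s=get_state();T=R.from_euler("xyz",s["ee_rot"]).as_matrix();p=np.array(s["eef_pos"])
a=np.radians(10.6);n=np.array([-np.sin(.4363)*np.cos(a),-np.sin(.4363)*np.sin(a),np.cos(.4363)])
tip=np.array([.587,-.2515,.117])
z=-T[:,2];w=np.cross(z,n)
print("q",np.round(s["q"],2),"F",np.round(s["force"],1),"F.n",round(float(np.array(s["force"])@n),1))
print("n",n,"toolz",z,"rotvec needed deg",np.degrees(w))
d=p-tip;print("along",d@n,"lateral",(d-(d@n)*n)*1000,"mm")
E
python3 m.py
```

```text
t: 7.15
eef_pos: [0.5965, -0.0248, 0.2789]
ee_rot: [3.142, -0.0, 0.002]
force: [-0.2, 0.1, -4.1]
width: 0.0311
gripper_force: 60.0
t: 8.15
eef_pos: [0.5117, -0.2667, 0.2787]
ee_rot: [-3.058, -0.43, -0.015]
force: [0.5, -0.1, -4.8]
width: 0.0317
gripper_force: 60.0
t: 8.45
eef_pos: [0.513, -0.2648, 0.2786]
ee_rot: [-3.058, -0.429, -0.015]
force: [1.2, 0.7, -4.9]
width: 0.0313
gripper_force: 60.0
q [-0.27  0.01 -0.32 -0.25 -0.86  1.97] F [ 1.2  0.7 -4.9] F.n -5.0
n [-0.41537764 -0.07773581  0.90632144] toolz [-0.41528222 -0.07776115  0.906363  ] rotvec needed deg [-0.00113041 -0.00594412 -0.00102791]
along 0.17828339468132418 lateral [0.03112134 0.5904959  0.06491051] mm
```

```bash
python3 -m handwheel '[{"delta_pos":[0.26,0.05,-0.57],"dr":[0,0,0]},{"delta_pos":[0.26,0.05,-0.57],"dr":[0,0,0]},{"delta_pos":[0.26,0.05,-0.57],"dr":[0,0,0]},{"delta_pos":[0,0,0],"dr":[0,0,0]},{"delta_pos":[0,0,0],"dr":[0,0,0]},{"delta_pos":[0,0,0],"dr":[0,0,0]}]'; python3 m.py
python3 - <<'E'
from h import *
for c in("side","top"):cv2.imwrite(f"pics/{c}3.png",grab_frame(c)[...,::-1])
s=cv2.imread("pics/side3.png");t=cv2.imread("pics/top3.png")
def c(i,x,y,w=40,h=60): return cv2.resize(i[y-h:y+h,x-w:x+w],(400,600),interpolation=cv2.INTER_CUBIC)
cv2.imwrite("pics/crop3.png",np.hstack([c(s,392,235),c(t,435,165)]))
n=np.array([-.4154,-.0777,.9063]);p=np.array(get_state()["eef_pos"])
for k in(0,.042,.095,.105,.121): print(k,proj("side",p-k*n),(proj("side",p-k*n)-[352,175])*5)
E
```

```text
t: 9.05
eef_pos: [0.5372, -0.2601, 0.2283]
ee_rot: [-3.058, -0.43, -0.014]
force: [0.3, 0.6, -3.6]
width: 0.0312
gripper_force: 60.0
q [-0.25  0.08 -0.36 -0.26 -0.74  1.98] F [ 0.3  0.6 -3.6] F.n -3.5
n [-0.41537764 -0.07773581  0.90632144] toolz [-0.41663844 -0.07768758  0.90574668] rotvec needed deg [-5.54396377e-05  7.91504520e-02  6.76338002e-03]
along 0.12225045547000289 lateral [0.96261568 0.88300064 0.51691352] mm
0 [382.54190912 222.02814975] [152.7095456  235.14074874]
0.042 [386.27196167 232.05064054] [171.35980834 285.25320271]
0.095 [390.77087059 244.1511629 ] [193.85435295 345.7558145 ]
0.105 [391.5948935  246.36894582] [197.97446749 356.8447291 ]
0.121 [392.89750477 249.87572014] [204.48752387 374.37860072]
```

View pics/crop3.png

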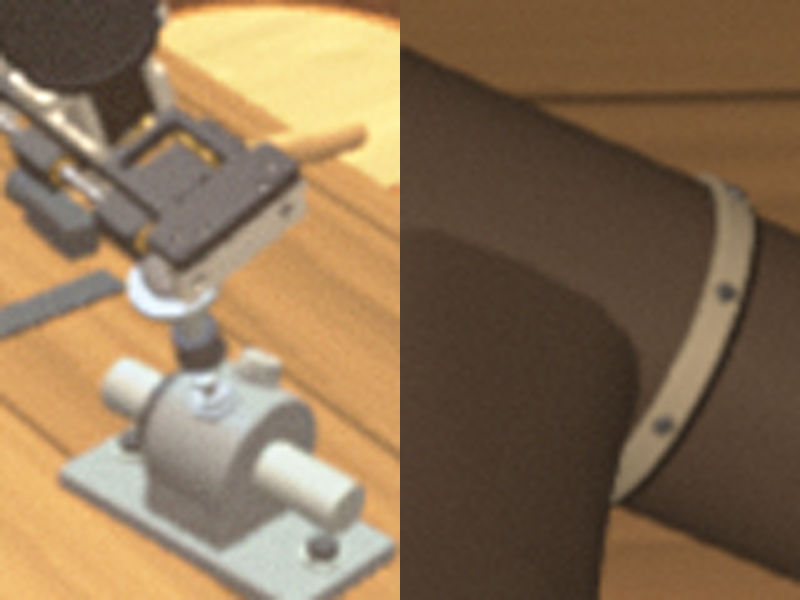

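The side crop shows the coupler mouth at (201,358) with its axis running to the nipple head at (208,380), about 1 mm off. Nudge and enter.

```bash
python3 -m handwheel '[{"delta_pos":[-0.03,-0.01,0],"dr":[0,0,0]},{"delta_pos":[0.08,0.015,-0.17],"dr":[0,0,0]},{"delta_pos":[0.08,0.015,-0.17],"dr":[0,0,0]},{"delta_pos":[0.08,0.015,-0.17],"dr":[0,0,0]},{"delta_pos":[0,0,0],"dr":[0,0,0]},{"delta_pos":[0,0,0],"dr":[0,0,0]}]'; python3 m.py;  python3 -m handwheel '[{"delta_pos":[0.028,0.005,-0.06],"dr":[0,0,0]},{"delta_pos":[0.028,0.005,-0.06],"dr":[0,0,0]},{"delta_pos":[0.028,0.005,-0.06],"dr":[0,0,0]},{"delta_pos":[0,0,0],"dr":[0,0,0]},{"delta_pos":[0,0,0],"dr":[0,0,0]}]'; python3 m.py
```

```text
t: 9.75
eef_pos: [0.543, -0.2591, 0.2115]
ee_rot: [-3.057, -0.428, -0.015]
force: [0.3, 1.0, -5.1]
width: 0.0315
gripper_force: 60.0
q [-0.24  0.11 -0.37 -0.27 -0.71  1.99] F [ 0.3  1.  -5.1] F.n -4.8
n [-0.41537764 -0.07773581  0.90632144] toolz [-0.41497841 -0.07819779  0.90646458] rotvec needed deg [-0.02335234 -0.02413825 -0.01277301]
along 0.10449840362431939 lateral [-0.61722239  0.51012554 -0.23912637] mm
t: 10.25
eef_pos: [0.5454, -0.2585, 0.2063]
ee_rot: [-3.057, -0.429, -0.015]
force: [0.7, 1.4, -5.8]
width: 0.0311
gripper_force: 60.0
q [-0.24  0.11 -0.38 -0.28 -0.7   1.99] F [ 0.7  1.4 -5.8] F.n -5.6
n [-0.41537764 -0.07773581  0.90632144] toolz [-0.41537487 -0.07830807  0.90627345] rotvec needed deg [-0.02992996  0.00099815 -0.01363163]
along 0.0987925585331041 lateral [-0.5319684   0.65064857 -0.18800072] mm
```

```bash
python3 -m handwheel '[{"delta_pos":[0.028,0.005,-0.06],"dr":[0,0,0]},{"delta_pos":[0,0,0],"dr":[0,0,0]}]'; python3 m.py|grep -E 'F|along';  python3 -m handwheel '[{"delta_pos":[0.028,0.005,-0.06],"dr":[0,0,0]},{"delta_pos":[0,0,0],"dr":[0,0,0]}]'; python3 m.py|grep -E 'F|along'; python3 -m handwheel '[{"delta_pos":[0.014,0.003,-0.03],"dr":[0,0,0]},{"delta_pos":[0,0,0],"dr":[0,0,0]}]'; python3 m.py|grep -E 'F|along'
```

```text
t: 10.45
eef_pos: [0.5463, -0.2582, 0.2047]
ee_rot: [-3.057, -0.429, -0.015]
force: [-0.6, 3.1, -5.1]
width: 0.0312
gripper_force: 60.0
q [-0.24  0.12 -0.38 -0.28 -0.69  1.99] F [-0.6  3.1 -5.1] F.n -4.6
along 0.09686772291322818 lateral [-0.44995847  0.82250154 -0.13567467] mm
t: 10.65
eef_pos: [0.5471, -0.258, 0.2026]
ee_rot: [-3.057, -0.429, -0.015]
force: [-1.1, 3.3, -4.9]
width: 0.0314
gripper_force: 60.0
q [-0.24  0.12 -0.38 -0.28 -0.69  1.99] F [-1.1  3.3 -4.9] F.n -4.3
along 0.09468790300467919 lateral [-0.57720269  0.87975592 -0.18908143] mm
t: 10.85
eef_pos: [0.5474, -0.258, 0.2024]
ee_rot: [-3.057, -0.429, -0.014]
force: [-5.7, 5.0, 3.2]
width: 0.0312
gripper_force: 60.0
q [-0.24  0.12 -0.38 -0.28 -0.69  1.99] F [-5.7  5.   3.2] F.n 4.9
along 0.09430677098755177 lateral [-0.39733378  0.79937279 -0.11353993] mm
```

```bash
python3 -m handwheel '[{"delta_pos":[0,0.035,0],"dr":[0,0,0]},{"delta_pos":[0,0,0],"dr":[0,0,0]}]'; python3 m.py|grep -E 'F|along';  python3 -m handwheel '[{"delta_pos":[0.028,0.005,-0.06],"dr":[0,0,0]},{"delta_pos":[0,0,0],"dr":[0,0,0]}]'; python3 m.py|grep -E 'F|along'; python3 -m handwheel '[{"delta_pos":[0.028,0.005,-0.06],"dr":[0,0,0]},{"delta_pos":[0,0,0],"dr":[0,0,0]}]'; python3 m.py|grep -E 'F|along'
```

```text
t: 11.05
eef_pos: [0.5474, -0.2577, 0.2026]
ee_rot: [-3.058, -0.429, -0.014]
force: [-4.8, 1.5, 2.1]
width: 0.0312
gripper_force: 60.0
q [-0.24  0.12 -0.38 -0.28 -0.69  1.99] F [-4.8  1.5  2.1] F.n 3.8
along 0.09455608924186684 lateral [-0.36210796  1.15063182 -0.0672678 ] mm
t: 11.25
eef_pos: [0.5482, -0.2576, 0.2007]
ee_rot: [-3.058, -0.429, -0.014]
force: [-5.4, 1.3, 1.4]
width: 0.0313
gripper_force: 60.0
q [-0.24  0.12 -0.38 -0.28 -0.68  1.99] F [-5.4  1.3  1.4] F.n 3.4
along 0.09241894460562891 lateral [-0.3778903   1.13182668 -0.07611396] mm
t: 11.45
eef_pos: [0.5491, -0.2574, 0.1987]
ee_rot: [-3.058, -0.429, -0.014]
force: [-4.2, 1.8, 1.9]
width: 0.0313
gripper_force: 60.0
q [-0.23  0.13 -0.38 -0.28 -0.68  1.99] F [-4.2  1.8  1.9] F.n 3.3
along 0.09029551507104873 lateral [-0.41414402  1.13895736 -0.09211786] mm
```

```bash
python3 -m handwheel '[{"delta_pos":[0.028,0.005,-0.06],"dr":[0,0,0]},{"delta_pos":[0.028,0.005,-0.06],"dr":[0,0,0]},{"delta_pos":[0,0,0],"dr":[0,0,0]}]'; python3 m.py|grep -E 'F|along';  python3 -m handwheel '[{"delta_pos":[0.02,0.004,-0.045],"dr":[0,0,0]},{"delta_pos":[0,0,0],"dr":[0,0,0]}]'; python3 m.py|grep -E 'F|along'; python3 -m handwheel '[{"delta_pos":[0.01,0.002,-0.022],"dr":[0,0,0]},{"delta_pos":[0,0,0],"dr":[0,0,0]}]'; python3 m.py|grep -E 'F|along'
```

```text
t: 11.75
eef_pos: [0.5509, -0.257, 0.1949]
ee_rot: [-3.058, -0.429, -0.015]
force: [-3.9, 0.1, 0.1]
width: 0.0309
gripper_force: 60.0
q [-0.23  0.13 -0.38 -0.28 -0.67  1.99] F [-3.9  0.1  0.1] F.n 1.7
along 0.08600650454104411 lateral [-0.40010086  1.19936995 -0.08050008] mm
t: 11.95
eef_pos: [0.5515, -0.2569, 0.1936]
ee_rot: [-3.058, -0.429, -0.015]
force: [-5.3, -0.1, -0.4]
width: 0.0311
gripper_force: 60.0
q [-0.23  0.13 -0.38 -0.28 -0.67  1.99] F [-5.3 -0.1 -0.4] F.n 1.9
along 0.08456234238914409 lateral [-0.40814349  1.19345237 -0.08469367] mm
t: 12.15
eef_pos: [0.5516, -0.2569, 0.1935]
ee_rot: [-3.058, -0.429, -0.014]
force: [-8.4, 0.5, 4.9]
width: 0.0314
gripper_force: 60.0
q [-0.23  0.13 -0.38 -0.28 -0.67  1.99] F [-8.4  0.5  4.9] F.n 7.9
along 0.08444121177940539 lateral [-0.29936375  1.18171487 -0.03584539] mm
```

```bash
python3 -m handwheel '[{"delta_pos":[-0.003,0.001,-0.018],"dr":[0,0,0]},{"delta_pos":[0,0,0],"dr":[0,0,0]},{"delta_pos":[0,0,0],"dr":[0,0,0]},{"delta_pos":[0,0,0],"dr":[0,0,0]},{"delta_pos":[0,0,0],"dr":[0,0,0]}]'; python3 m.py|grep -E 'F|along'
python3 - <<'E'
from h import *
i=cv2.cvtColor(grab_frame("side"),cv2.COLOR_RGB2BGR)[185:295,335:455]
cv2.imwrite("pics/crop4.png",cv2.resize(i,(600,550),interpolation=cv2.INTER_CUBIC))
E
```

```text
t: 12.65
eef_pos: [0.5516, -0.2569, 0.1934]
ee_rot: [-3.058, -0.43, -0.014]
force: [-10.0, 1.7, 8.9]
width: 0.0312
gripper_force: 60.0
q [-0.23  0.13 -0.38 -0.28 -0.67  1.99] F [-10.    1.7   8.9] F.n 12.1
along 0.08435991459853208 lateral [-0.34801291  1.19306072 -0.05716872] mm
```

View pics/crop4.png

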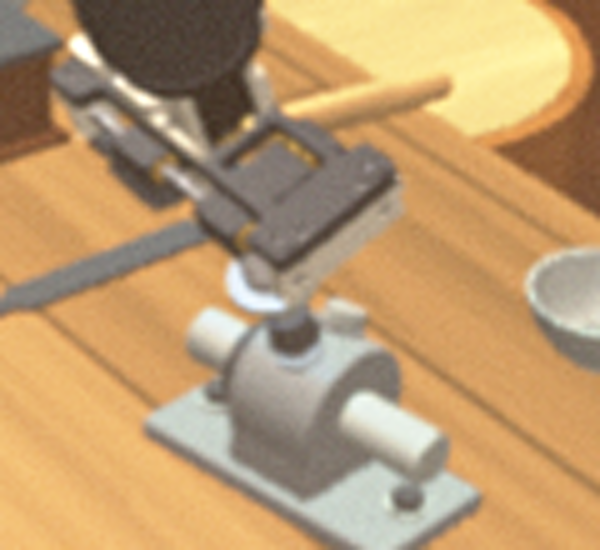

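The coupler (295,335) sits over the nipple with the nose in the barrel and the collar at (255,285). The push is about 17 N against the solid stop and the axis is aligned. Handing in.

```bash
python3 -c "
from station import *
print(job_done())"
```

```text
the job is handed in; nothing more can be done
None
```

The grease gun is on the grey block's nipple with its nose fully home, still gripped at 60 N and pushed with about 17 N along the nipple; I handed the job in at about 12.7 s, and no verdict came back.

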